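# Raise a slipped bench prop until its sprung button snaps into the next hole

## Task

One of the two telescoping bench props has slipped between its holes and stands lower than the other. Draw its wooden head slowly up until its sprung button pops out through the next hole, and stop at once when you feel it catch, so as not to strain the button; then let go and press straight down on the cork pad on top, steadily for about a second with about 15 N (never over 25 N), to check that it holds. Leave it standing locked, and do not touch the other prop or shift the things lying round about.

Things in the scene. Friction and masses are not known exactly. Their poses are not given: they have to be found in the camera images.
- head (a point): Centre of the slipped (lower) prop's wooden head, a bar 20 mm (x) by 70 mm (y), 32 mm tall, z up, -x its front. It is fast on a 22 mm square tube that slides only straight up and down (62 mm) in the outer tube. Grip across the 20 mm; 14 mm or more is free under it. Sliding takes 6 to 14 N; unlocked it stays where left but sinks if leant on.
- button: Its sprung steel button, a round-ended pin 7 mm across on the inner tube, pushed out by its own spring (2 to 3 N). Origin at its outer point, axes as the head's. Hidden in the outer tube the point is at head x = -14 mm; popped out through a hole, -21.5 mm, 4.5 mm proud of the tube. Locked, the tube has 3 mm of play, then stops hard. Over 20 N on it from pulling up damages it.
- prop: Foot and 34 mm square outer tube of the slipped prop, 147 mm tall, foot plate 86 mm square screwed to the table; origin under its middle. Round 10 mm holes 45 mm apart run up its front (-x). The next hole is 8 to 37 mm above the button's start: the drilled strip sits up to 8 mm high or low, so feel for the stop, drawing up at 10 to 15 mm/s.
- pad: Cork pad, 13 mm (x) by 60 mm (y) by 6 mm, glued on top of that wooden head; origin at the pad's centre, 19 mm above the head's centre, its top 3 mm above the origin. The pad is hard. More than 30 N on it is too much.
- prop_b: The other, alike prop, locked already with its head's centre 204 mm above the table, about the height that the slipped one shall reach; screwed to the table. Origin on the table under its middle. Not to be touched.
- side_cutters: Small side cutters, 42 x 119 mm, 12 mm tall, a bystander on the table; origin under its middle. Not to be moved.
- dust_brush: Dust brush with a wooden handle, 163 mm long, a bystander on the table; origin under its middle. Not to be moved.
- glue_bottle: Glue bottle, 34 mm across, 86 mm tall, a bystander on the table; origin under its middle. Not to be moved.
- vial: Glass vial with a cork, 19 mm across, 48 mm tall, a bystander on the table; origin under its middle. Not to be moved.
- tweezers: Steel tweezers, 128 mm long, 8 mm thick, a bystander on the table; origin under its middle. Not to be moved.
- needle_stand: Round cork with drill points, 40 mm across, 46 mm tall, a bystander on the table; origin under its middle. Not to be moved.

How it is judged (in metres and radians):
On the way, in this order (a step that is already met when the one before it is completed fails the run):
1. the slipped prop is drawn up and its button has popped out through the next hole (x of button in the frame of head below -0.0195 m and height (world z) of head between 0.19 and 0.218 m), for 0.2 s.
2. the pad is pressed down with 10 to 30 N for half a second while the button stays out (all of step 1 and contact force between pad and anything else between 10 and 30 N), for 0.5 s.
At the end, for the whole second after the job is handed in: The slipped prop stands locked in the next hole: its button is out at least 19.5 mm in front of the tubes' axis, its head's centre is 190 to 218 mm above the table, and it is at rest with nothing on its pad (all of step 1 and contact force between pad and anything else below 0.5 N and linear speed of pad below 0.01 m/s); the robot touches nothing.
It fails at once if the button is strained with more than 20 N while nothing presses on the pad (pulled too hard) (contact force between button and anything else above 20 N and contact force between pad and anything else below 1 N).
It fails at once if the pad is pressed with more than 30 N (contact force between pad and anything else above 30 N).
It fails at once if the other prop is touched with more than 2 N (contact force between prop_b and anything else above 2 N).
It fails at once if a bystander is shifted by more than 20 mm (distance of any of side_cutters, dust_brush, glue_bottle, vial, tweezers, needle_stand from where it was at the start of the episode above 0.02 m).
It also fails if it takes over 51 s, if anything falls off the work surface, if the arm or the gripper's body presses on something with over 40 N, if the wrist force passes 120 N, or if a joint passes its speed limit or range.

## Robot

A 6-joint arm with a two-finger parallel gripper is mounted at the origin on a cart in front of the work surface, level with it; the furniture and walls round the work are solid. World frame = base frame: x ahead of the robot, y to its left, z up, the work surface at z = 0. Lengths are in mm, angles in degrees, forces in N, time in s.
With the tool pointing down it reaches from about 375 to 925 mm from the base axis. Payload 5.7 kg.
Tool frame: the origin (TCP) lies midway between the tips of the shut fingers; the grasp point (between the pads) lies 19 mm behind it; z points along the fingers, y is the line along which they close (so a half turn about z gives the same grasp; the last joint's range is limited). The gripper opens to 88 mm and grips with 3 to 60 N. Pads are 20 mm wide; open, the fingers measure 115 mm over their backs; the gripper's body (75 mm by 178 mm) begins 61 mm behind the grasp point.
Start: joints at [58.493, 20.558, 86.54, -0, 72.909, -6.595], TCP at [252.726, 544.143, 222.623] pointing down, gripper open.
Joint ranges: [-170.27, 170.27], [-57.76, 135], [12.27, 136.19], [-55.21, 235.2], [11.17, 155.16], [-170.74, 170.74]. Speed limits (degrees/s): [136.94, 136.94, 180, 180, 180, 180].

## Interface

Orientations are given as a 3x3 rotation matrix whose columns are the frame's x, y, z axes.
In Python, from bench import bot, grab_frame gives the robot as it stands. Calls block until the motion is done:
- bot.goto(position, orientation): joint-space move of the TCP to a pose.
- bot.move_linear(position, attitude=None, feed=150): straight line of the TCP; attitude=None keeps the orientation; feed is the mean speed in mm/s.
- bot.movej(angles): joint-space move.
- bot.set_gripper(opening): finger opening in mm; the grip force is fixed at half the most; returns when the fingers have stopped.
- bot.hold(seconds).
- bot.inverse_kinematics(position, orientation): joint angles nearest the present ones, or None.
- grab_frame(name): name is "side" or "top"; returns a dict with "img" (400x640x3 uint8, red, green, blue), "fx", "fy", "cx", "cy" (pixels), "rvec" (rotation vector, rad) and "tvec" (3), from world to camera coordinates, as OpenCV has them. Camera axes: x right, y down, z forward; pixel columns grow to the right and rows downward; lengths in mm; the calibration is good to about 2 mm. A picture is of the moment at which its call begins. There is no depth.
A pose or a line that the arm cannot do raises bot.MotionError and nothing moves.
- bot.finish_job(): hands the job in; it is judged then, once.
Readings, each from a call of its own:
- bot.read_clock(): time.
- bot.read_joints(): joint angles.
- bot.read_qvel(): joint speeds.
- bot.read_tau(): joint torques, N m.
- bot.read_ee_pos(): TCP position.
- bot.read_tcp_rot(): TCP orientation.
- bot.read_wrist_force(): force on the tool from outside, world axes, zero at the start.
- bot.read_moment(): the same for the moment, N m.
- bot.read_gripper_width(): finger opening in mm.
- bot.read_grip_force(): force on a finger pad.
Only numpy, scipy, OpenCV 4.12 (cv2) and the standard library are available. Lean on these libraries where they do the work, as an engineer would, in place of code of your own. Each camera call takes 0.05 s, during which the arm holds its last target. There are 200 camera calls.

## Working session

There is one attempt and no reset: what is moved stays moved. The work goes in short steps, each a Python script; the robot and the scene stay as the last script left them, time stands still between calls to the robot, and variables do not carry over. Pictures are saved under pics/ and viewed, at most 10 in all, crops included, and the job is handed in when it is done.

```bash
mkdir -p pics; ls
python3 - <<'E'
from bench import bot, grab_frame
import cv2
for n in("side","top"):
    f=grab_frame(n); cv2.imwrite(f"pics/{n}0.png",f["img"][:,:,::-1]); print({k:v for k,v in f.items() if k!="img"})
print(bot.read_clock(),bot.read_wrist_force())
E
```

```text
pics
{'fx': 474.53877983493305, 'fy': 474.53877983493305, 'cx': 313.83954742490886, 'cy': 196.6713168246995, 'rvec': array([ 2.09965735, -0.59814836,  0.33445417]), 'tvec': array([-473.51076729,  260.47790414,  881.3570486 ])}
{'fx': 364.8116815650174, 'fy': 364.8116815650174, 'cx': 321.7694400754146, 'cy': 198.27825157123237, 'rvec': array([ 2.10561712, -2.10589042,  0.23663174]), 'tvec': array([ -37.19861071,  566.52219691, 1021.32730116])}
0.1 [-0.19656566 -0.32935467 -0.90364001]
```

View pics/side0.png

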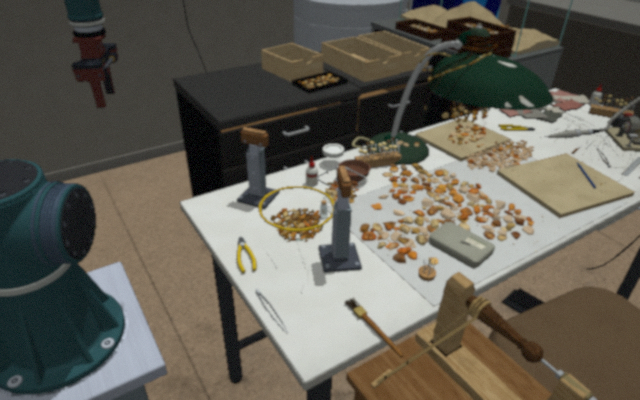

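View pics/top0.png

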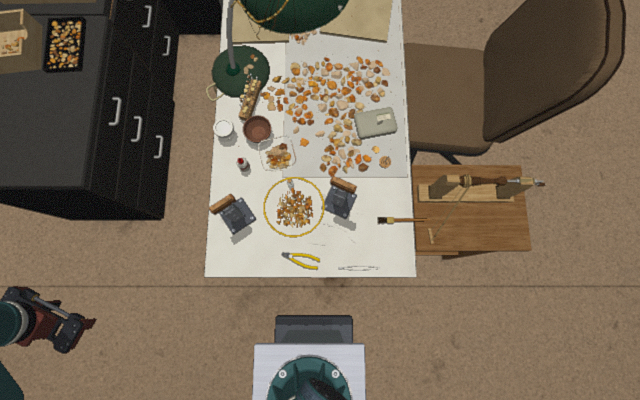

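The two props stand at about (255,165) and (343,220) in the side view, and at (235,212) and (341,200) in the top view. I'll enlarge both.

Run:
```python
import cv2,numpy as np
s=cv2.imread("pics/side0.png");t=cv2.imread("pics/top0.png")
a=cv2.resize(s[115:280,230:375],None,fx=3.6,fy=3.6,interpolation=cv2.INTER_CUBIC)
cv2.imwrite("pics/c_side.png",a)
b=cv2.resize(t[160:260,205:365],None,fx=5,fy=5,interpolation=cv2.INTER_CUBIC)
cv2.imwrite("pics/c_top.png",b)
print(a.shape,b.shape)
```

```text
(594, 522, 3) (500, 800, 3)
```

View pics/c_side.png

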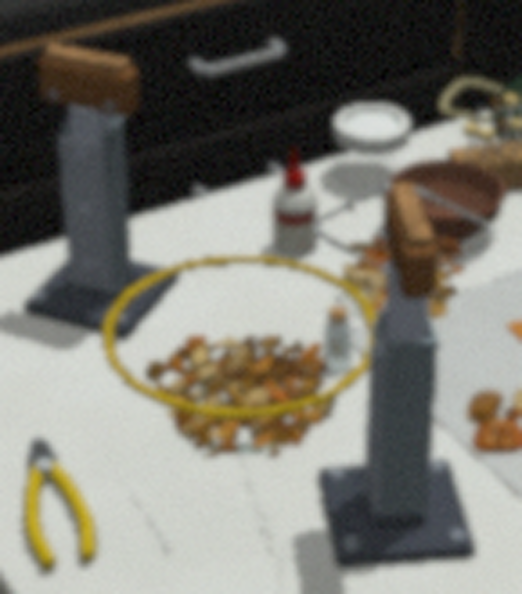

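View pics/c_top.png

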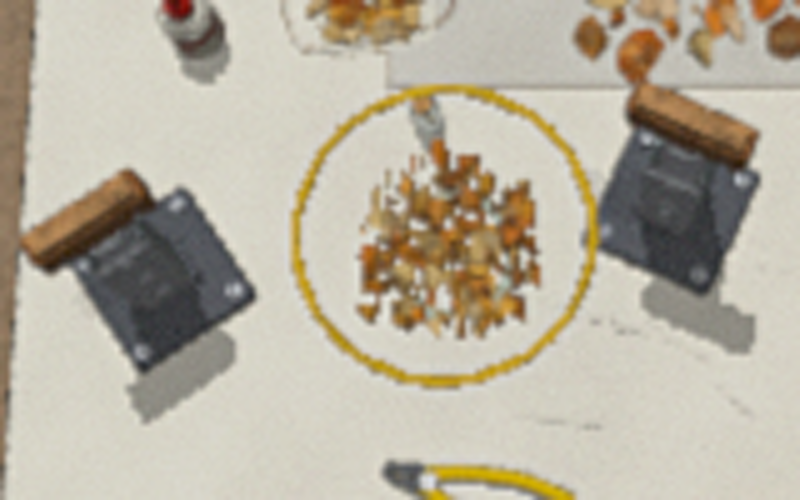

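```bash
cat > fit.py <<'E'
import cv2,numpy as np,pickle
from scipy.optimize import least_squares
from bench import bot,grab_frame
F={n:grab_frame(n) for n in("side","top")}
def P(n,p):
    f=F[n];K=np.array([[f["fx"],0,f["cx"]],[0,f["fy"],f["cy"]],[0,0,1]])
    return cv2.projectPoints(np.float64(p).reshape(-1,3),f["rvec"],f["tvec"],K,None)[0][:,0]
for n in F:
    f=F[n];print(n,"cam",-cv2.Rodrigues(f["rvec"])[0].T@f["tvec"])
S=lambda a:np.array(a)/3.6+[230,115]
T=lambda a:np.array(a)/5+[205,160]
def W(q,pts,):
    x,y,a=q[:3];c,s=np.cos(a),np.sin(a)
    return np.array(pts,float)@np.array([[c,s,0],[-s,c,0],[0,0,1]])+[x,y,0]
# foot corners in local order: FL(-,+) FR(-,-) BR(+,-) BL(+,+)
Z=6
f=lambda sx,sy:[43*sx,43*sy,Z]
obs={"left":dict(top=([f(1,-1),f(-1,-1),f(-1,1)],T([(185,190),(255,297),(143,370)])),
                 side=([f(-1,1),f(-1,-1),f(1,-1)],S([(28,305),(122,328),(178,268)]))),
     "right":dict(top=([f(1,-1),f(-1,-1),f(-1,1)],T([(757,178),(710,293),(603,240)])),
                 side=([f(-1,1),f(-1,-1),f(1,-1),f(1,1)],S([(320,475),(345,558),(472,546),(445,465)])))}
hs={"left":([(-10,35,16),(-10,35,-16),(-10,-35,-16),(-10,-35,16)],S([(45,55),(42,92),(135,112),(136,65)])),
    "right":([(-10,35,-16),(-10,-35,-16),(10,-35,-16)],S([(388,247),(402,288),(432,297)]))}
ht={"left":([(-10,35,-16),(-10,-35,-16)],T([(45,270),(152,207)])),
    "right":([(-10,35,-16),(-10,-35,-16)],T([(635,118),(745,165)]))}
E0={"left":[570,170,-.5,190],"right":[600,-60,.4,204]}
if __name__=="__main__":
  vis={n:F[n]["img"][:,:,::-1].copy() for n in F}
  big={n:cv2.resize(vis[n],None,fx=5,fy=5,interpolation=cv2.INTER_CUBIC) for n in F}
  for k in obs:
    def r(q,full=False):
        o=[P(n,W(q,obs[k][n][0]))-obs[k][n][1] for n in("top","side")]
        for n,h in(("side",hs),("top",ht)):
            o.append(P(n,W(q,np.array(h[k][0],float)+[0,0,q[3]]))-h[k][1])
        return o if full else np.concatenate(o).ravel()
    q=least_squares(r,E0[k],loss="soft_l1").x
    print(k,q.round(2),np.degrees(q[2]).round(1));print([a.round(1).tolist() for a in r(q,True)])
    for n in F:
      for hx,hy,z0,z1 in((43,43,0,Z),(17,17,Z,147),(10,35,q[3]-16,q[3]+16),(6.5,30,q[3]+16,q[3]+22)):
        for z in(z0,z1):
          c=P(n,W(q,[(hx*a,hy*b,z) for a,b in((1,1),(1,-1),(-1,-1),(-1,1))]))
          cv2.polylines(big[n],[np.int32(c*5+2)],True,(0,255,0),1)
  a=cv2.resize(big["side"][575:1400,1150:1875],(527,600));b=cv2.resize(big["top"][800:1250,1000:1850],(800,424))
  cv2.imwrite("pics/ov_side.png",a);cv2.imwrite("pics/ov_top.png",b)
E
python3 fit.py
```

```text
side cam [  81.90314417 -742.91351474  714.29882892]
top cam [ 328.75767228  -34.29792209 1120.7955379 ]
left [527.75 225.18   0.6  181.59] 34.6
[[[-0.5, -2.3], [0.2, -1.4], [-1.1, -0.3]], [[-0.9, -0.3], [1.9, 1.0], [1.2, 1.0]], [[-2.0, -1.3], [-0.2, 0.1], [-1.2, -0.0], [-2.0, 1.2]], [[0.3, 0.4], [1.4, -1.7]]]
right [ 5.7027e+02 -9.3730e+01 -4.3000e-01  2.0679e+02] -24.7
[[[1.5, -1.0], [-0.2, 0.5], [-4.1, -0.3]], [[-0.3, -0.9], [-1.8, 1.5], [1.8, 1.7], [1.4, -0.8]], [[-1.5, -4.4], [0.6, 2.9], [2.3, -0.3]], [[-2.3, 0.6], [0.0, 2.0]]]
```

View pics/ov_side.png

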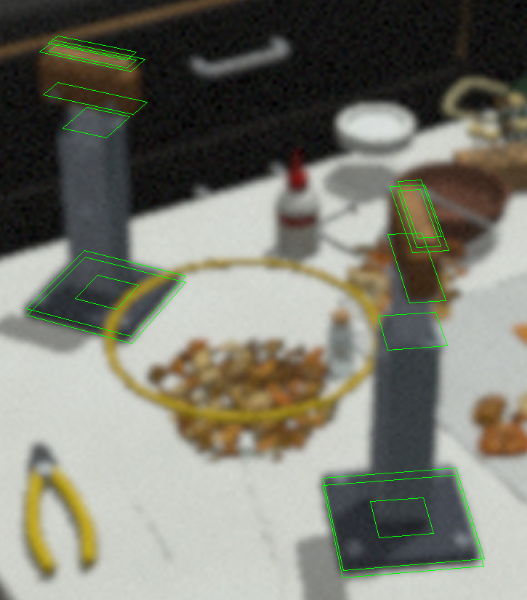

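View pics/ov_top.png

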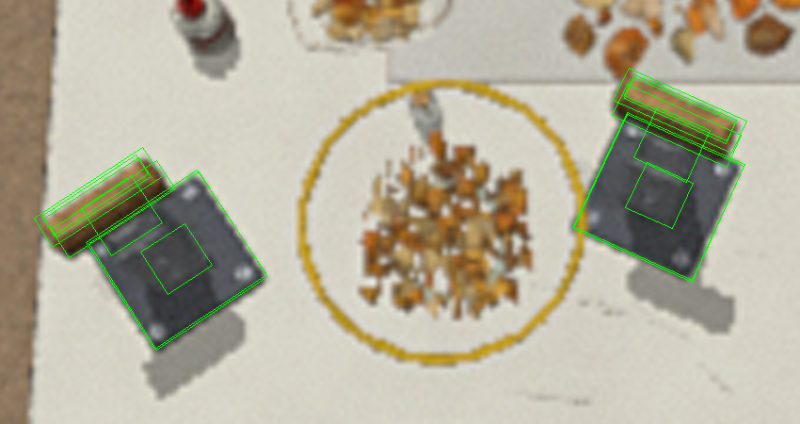

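The left prop is the slipped one: its head is at about z = 179, against 207 for the right. It stands at about (527,225) with yaw 34.6°. Next I'll go over it and down.

```bash
cat > h.py <<'E'
from bench import bot,grab_frame
import numpy as np
a=np.radians(34.6); X=np.array([np.cos(a),np.sin(a),0])
def R(s): y=s*X; z=np.array([0,0,-1.]); return np.column_stack([np.cross(y,z),y,z])
C=np.array([526.5,225.0])
E
python3 - <<'E'
from h import *
import cv2
for s in(1,-1): print(s,bot.inverse_kinematics([*C,280],R(s)))
j={s:bot.inverse_kinematics([*C,280],R(s)) for s in(1,-1)}
j0=bot.read_joints()
s=min((k for k in j if j[k] is not None),key=lambda k:np.abs(np.array(j[k])-j0).max())
bot.goto([*C,280],R(s)); bot.hold(.2); print(s,bot.read_ee_pos(),bot.read_wrist_force(),bot.read_gripper_width())
bot.move_linear([*C,160],feed=120); bot.hold(.1)
print(bot.read_ee_pos(),bot.read_wrist_force(),bot.read_clock())
f=grab_frame("side")["img"][90:240,200:350,::-1];g=grab_frame("top")["img"][150:250,180:300,::-1]
f=cv2.resize(f,(500,500),interpolation=2);g=cv2.resize(g,(300,250),interpolation=2)
c=np.zeros((500,800,3),np.uint8);c[:,:500]=f;c[:250,500:]=g
cv2.imwrite("pics/near.png",c)
E
```

```text
1 [ 1.62279493e+01  1.56220196e+01  8.54925762e+01 -2.54444375e-14
  7.88854041e+01 -1.83720507e+01]
-1 [ 1.62279493e+01  1.56220196e+01  8.54925762e+01 -2.54444375e-14
  7.88854041e+01  1.61627949e+02]
1 [526.05897892 225.89182629 279.84135525] [-0.11396217  0.20014089 -0.77255777] 87.59512435364888
[527.15548507 225.17988891 160.88523027] [ 0.7601333   0.63750074 -0.41638986] 3.2167
```

View pics/near.png

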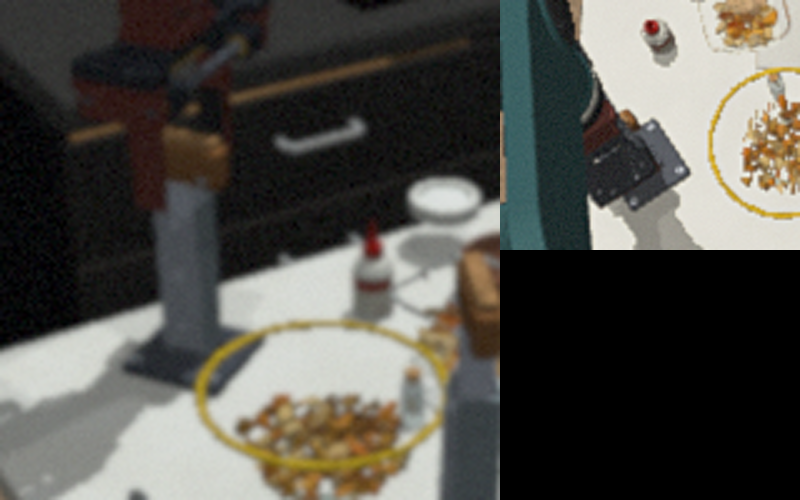

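The near finger covers the head's front and its tip is just above the outer tube's top, at about (150,205). I'll close in stages, watching the side force so I can centre the gripper.

Run:
```python
from h import *
def show(t):
    w=bot.read_wrist_force(); print(t,"along",round(float(w@X),1),"w",w.round(1),"width",round(bot.read_gripper_width(),1),"grip",np.round(bot.read_grip_force(),1),"ee",bot.read_ee_pos().round(1),"t",bot.read_clock())
show("open")
for w in(34,28,25):
    bot.set_gripper(w); show(w)
    if abs(bot.read_wrist_force()@X)>4: break
```

```text
open along -1.0 w [-0.8 -0.5 -0.2] width 87.4 grip 0.0 ee [527.  225.1 160.7] t 3.3167
34 along 0.2 w [0.  0.4 0.9] width 34.0 grip 0.0 ee [526.5 225.  160. ] t 4.2667
28 along -0.7 w [-0.  -1.1  0. ] width 28.4 grip 0.6 ee [526.2 224.8 159.9] t 4.6083
25 along -3.0 w [-2.1 -2.2  1.3] width 25.9 grip 26.9 ee [526.2 224.8 160. ] t 4.875
```

```bash
cat >> h.py <<'E'
def show(t):
    w=bot.read_wrist_force(); print(t,"along",round(float(w@X),1),"w",w.round(1),"m",bot.read_moment().round(2),"width",round(bot.read_gripper_width(),1),"grip",np.round(bot.read_grip_force(),1),"ee",bot.read_ee_pos().round(1),"t",bot.read_clock(),flush=True)
E
python3 - <<'E'
from h import *
bot.hold(.3);show("hold"); bot.set_gripper(23); show(23); bot.hold(.3); show("h")
E
```

```text
hold along -3.5 w [-2.1 -3.1  1.1] m [-0.48  0.53 -0.06] width 25.8 grip 27.0 ee [526.2 224.8 159.9] t 5.175
23 along -4.1 w [-3.1 -2.7  2.3] m [-0.54  0.59  0.05] width 25.6 grip 30.0 ee [526.2 224.8 159.9] t 5.3917
h along -5.4 w [-4.7 -2.8  2.1] m [-0.62  0.72  0.02] width 25.9 grip 30.0 ee [526.2 224.8 159.9] t 5.6917
```

Run:
```python
from h import *
p=np.array([*C,160.])
for d in(-1,-2,-3):
    bot.move_linear(p+d*X,feed=10); bot.hold(.2); show(d)
    if bot.read_wrist_force()@X>2: break
```

```text
-1 along -0.1 w [-0.  -0.1 -1.6] m [-0.09  0.06 -0.01] width 25.5 grip 30.0 ee [526.1 224.8 160. ] t 6.1417
-2 along 5.6 w [ 3.8  4.4 -6.5] m [ 0.66 -0.65  0.01] width 25.6 grip 30.0 ee [526.  224.6 160.1] t 6.5917
```

The grip is balanced at d = -1. Now the slow draw, in small steps, stopping when the force rises.

Run:
```python
from h import *
p=np.array([*C,160.])-1*X
bot.move_linear(p,feed=10)
log=[];stop=False;n=0
t0=bot.read_clock()
while n<62 and not stop:
    n+=1; z=160+.6*n
    bot.move_linear([p[0],p[1],z],feed=13)
    f=-bot.read_wrist_force()[2]; e=bot.read_ee_pos()[2]; log.append((round(z,1),round(float(e),1),round(float(f),1)))
    if len(log)>9:
        b=np.median([l[2] for l in log[5:-2]])
        if f>b+4.5:
            f2=-bot.read_wrist_force()[2]
            stop=f2>b+4.5
    if f>24: stop=True
print(stop,log); print("dt",bot.read_clock()-t0); show("end")
```

```text
True [(160.6, 160.4, 7.9), (161.2, 161.1, 7.8), (161.8, 161.7, 8.1), (162.4, 162.2, 8.3), (163.0, 162.8, 7.5), (163.6, 163.5, 8.2), (164.2, 164.1, 8.4), (164.8, 164.6, 8.1), (165.4, 165.2, 8.4), (166.0, 165.9, 6.8), (166.6, 166.5, 7.4), (167.2, 167.0, 7.9), (167.8, 167.6, 8.3), (168.4, 168.3, 6.8), (169.0, 168.9, 6.4), (169.6, 169.4, 7.9), (170.2, 170.0, 7.4), (170.8, 170.7, 8.8), (171.4, 171.3, 6.6), (172.0, 171.8, 7.7), (172.6, 172.4, 8.3), (173.2, 173.1, 7.5), (173.8, 173.7, 6.0), (174.4, 174.2, 8.1), (175.0, 174.8, 8.3), (175.6, 175.5, 6.7), (176.2, 176.1, 7.8), (176.8, 176.6, 7.8), (177.4, 177.2, 9.5), (178.0, 177.9, 7.6), (178.6, 178.5, 7.2), (179.2, 179.0, 7.9), (179.8, 179.6, 7.1), (180.4, 180.2, 7.6), (181.0, 180.9, 7.3), (181.6, 181.4, 8.2), (182.2, 182.0, 7.4), (182.8, 182.7, 7.3), (183.4, 183.3, 7.1), (184.0, 183.9, 6.8), (184.6, 185.1, 0.7), (185.2, 185.6, 1.2), (185.8, 185.9, 4.0), (186.4, 186.2, 5.2), (187.0, 186.6, 6.6), (187.6, 187.1, 7.8), (188.2, 187.7, 7.1), (188.8, 188.3, 7.3), (189.4, 188.9, 8.1), (190.0, 189.4, 7.6), (190.6, 189.7, 9.2), (191.2, 189.9, 12.4)]
dt 13.0
end along 8.1 w [  6.8   4.5 -12.4] m [ 0.82 -1.21  0.  ] width 25.4 grip 30.0 ee [525.9 224.6 189.9] t 19.8417
```

The drag fell away at z ≈ 184.6, as the button's dome entered the hole, and came up hard at 189.7. I'll ease off, let go and look.

Run:
```python
from h import *
import cv2
p=np.array([*C,190.2])-1*X
bot.move_linear(p,feed=10); show("eased")
bot.set_gripper(60); bot.hold(.1); show("open")
bot.set_gripper(86)
bot.move_linear([p[0],p[1],300],feed=150)
bot.hold(.1); show("up")
f=grab_frame("side")["img"][100:220,215:360,::-1]
cv2.imwrite("pics/after.png",cv2.resize(f,None,fx=5,fy=5,interpolation=2))
```

```text
eased along 7.0 w [ 5.1  5.  -8.4] m [ 0.73 -0.86 -0.02] width 25.3 grip 30.0 ee [526.  224.6 189.7] t 20.0917
open along -0.9 w [-0.6 -0.7 -0.8] m [-0.09  0.02 -0.01] width 59.8 grip 0.0 ee [525.7 224.4 190.2] t 20.9083
up along -0.8 w [-0.8 -0.3  0.3] m [-0.03  0.07 -0.03] width 86.1 grip 0.0 ee [524.9 224.2 298.6] t 22.5
```

View pics/after.png

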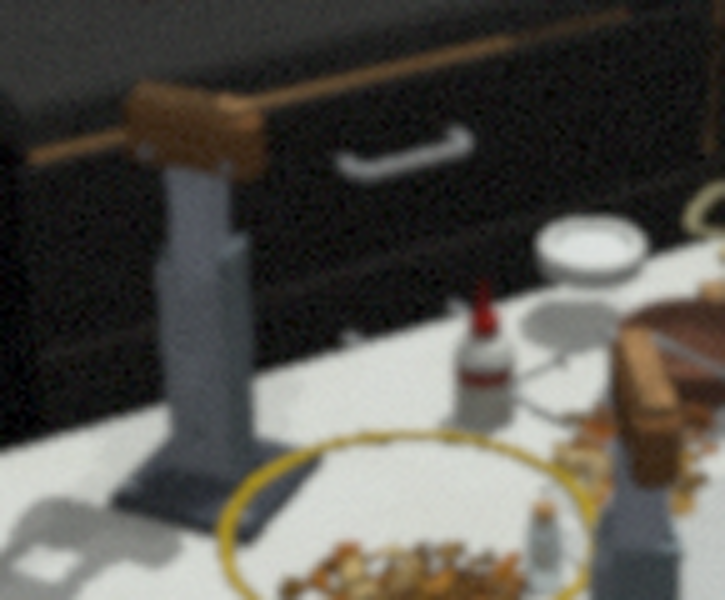

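The head is up at (195,130) with the inner tube showing above the outer tube. The bolt heads on its sides explain the 25.5 mm grip width. Now I'll press on the pad with the fingers shut.

Run:
```python
from h import *
c=np.array([526.0,224.8])
bot.set_gripper(0)
bot.move_linear([*c,240],feed=100); bot.hold(.15)
F=lambda: float(np.mean([bot.read_wrist_force()[2] for _ in range(3)]))
f0=np.mean([F(),F()]); show("above")
z=240.;log=[];zc=None
while z>205:
    z-=.5; bot.move_linear([*c,z],feed=10); f=F()-f0; e=bot.read_ee_pos()[2]
    log.append((z,round(float(e),1),round(f,1)))
    if f>3 and zc is None: zc=e
    if f>13.5: break
    if zc is not None and zc-e>7: print("SINKING"); break
print([l for l in log if l[2]>1.5 or l is log[-1]],"t",bot.read_clock())
if log[-1][2]>13.5:
    for i in range(6):
        bot.hold(.2); f=F()-f0; print(round(f,1),bot.read_ee_pos()[2].round(1),z)
        if f<12.5: z-=.3
        elif f>18: z+=.3
        else: continue
        bot.move_linear([*c,z],feed=10)
```

```text
above along -0.8 w [-1.  0. -0.] m [-0.04  0.02 -0.  ] width 0.5 grip 0.0 ee [526.6 225.  240.9] t 24.7667
[(229.0, 229.2, np.float64(2.0)), (228.5, 228.7, np.float64(3.5)), (228.0, 228.1, np.float64(4.0)), (227.5, 227.5, np.float64(4.4)), (227.0, 227.0, np.float64(3.8)), (226.5, 226.5, np.float64(3.2)), (226.0, 226.0, np.float64(3.2)), (225.5, 225.5, np.float64(4.6)), (225.0, 225.3, np.float64(6.8)), (224.5, 225.0, np.float64(7.3)), (224.0, 224.8, np.float64(9.3)), (223.5, 224.6, np.float64(11.6)), (223.0, 224.3, np.float64(13.0)), (222.5, 224.1, np.float64(14.9))] t 33.5167
14.1 224.1 222.5
14.7 224.1 222.5
14.7 224.1 222.5
14.9 224.1 222.5
14.5 224.1 222.5
14.7 224.1 222.5
```

It sank through the 3 mm of play, stopped hard and held 14.7 N for over a second, with the head at about 202 mm. Retract, check once and hand in.

Run:
```python
from h import *
bot.move_linear([526,224.8,235],feed=20)
bot.move_linear([526,224.8,300],feed=100); bot.hold(.5); show("clear")
bot.finish_job()
```

```text
clear along -0.7 w [-0.8  0.  -0.5] m [-0.03  0.06 -0.01] width 0.4 grip 0.0 ee [526.  224.8 299.9] t 36.7917
the job is handed in; nothing more can be done
```

The slipped prop (the left one) is drawn up and locked, judging by force and travel (I never saw the button itself). Its head is at about 202 mm, it held a press of about 14.7 N for over a second, and the job was handed in at about 37 s with the arm clear.

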